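# Hang a dental model carrier on the drying tree

## Robot

A 6-joint arm with a two-finger parallel gripper is mounted at the origin on the work surface. World frame = base frame: x ahead of the robot, y to its left, z up, the work surface at z = 0. Lengths are in m, angles in rad, forces in N, time in s.
With the tool pointing down it reaches from about 0.375 to 0.9 m from the base axis. Payload 3.1 kg.
Tool frame: the origin (TCP) lies where the fingers leave the gripper's body, on its centre line; the fingertips stand 73 mm ahead of it and the grasp point (between the pads) lies 54 mm ahead of it; z points along the fingers, y is the line along which they close (so a half turn about z gives the same grasp; the last joint's range is limited). The gripper opens to 85 mm and grips with 20 to 120 N. Pads are 22 mm wide; open, the fingers measure 114 mm over their backs; the gripper's body (76 mm by 85 mm) begins 54 mm behind the grasp point. The pads swing forward as they close: fully open they stand 13 mm farther back than shut.
Start: joints at [1.071, 0.527, 1.433, -0, 1.181, -0.178], TCP at [0.198, 0.593, 0.304] pointing down, gripper open.
Joint ranges: [-3.08, 3.08], [-0.75, 2.2], [0.22, 2.44], [-1.43, 4.57], [0, 2.65], [-2.85, 2.85]. Speed limits (rad/s): [2.79, 2.79, 3.14, 3.14, 3.14, 3.14].

## Interface

Orientations are given as a unit quaternion [x, y, z, w].
In Python, from station import manip gives the robot as it stands.
- The arm moves only by the shell command python3 -m crank 'ROWS' [FORCE]. ROWS is JSON, a list of rows, each an object with "dp": the shift along the tool's x, y, z normalised to -1 to 1, where 1 is 50 cm, a list of three; "delta_rot": the turn, a rotation vector about the tool's x, y, z normalised to -1 to 1, where 1 is 2 pi rad, a list of three; "fingers": the opening, from -1 (shut) to 1 (fully open). A call has 1 to 12 rows; each row shifts and turns the commanded pose from where the row before left it, along the tool's axes as they then stand; what a row does not reach is not made up. A row lasts 1/12 s, in which the tool goes at most 41.7 mm and 7.16 degrees, less where a joint would pass 70% of its speed; a pose out of reach is approached as far as the arm can. A call with a number of a shift or a turn outside -1 to 1 is refused whole. A call with a gripper value outside its range is refused whole. The fingers move at their own pace and stop on an object; FORCE is the grip in N (left out, the last holds). Time passes only in rows, so rows that do not move let the fingers close. It gives the time, the measured TCP pose, the force, the opening and the grip force at its end, in the units of the state.
- manip.sense(): the state, without advancing time (a new reading comes with each control period).
- manip.snapshot(name): name is "scene" or "top" or "wrist"; returns (picture, depth): 384x512x3 uint8, red, green, blue; 384x512 float32, m along the optical axis (not along the pixel's ray), 0 where there is no reading.
- manip.camera_model(name): a dict with "fx", "fy", "cx", "cy" (pixels), "origin" and "attitude" of the camera in the world. Camera axes: x right, y up, looking along -z (the intrinsics and any distortion apply to the point x, -y, -z); pixel columns grow to the right and rows downward; lengths in m; the calibration is good to about 2 mm. A picture is of the moment at which its call begins: read the wrist's pose just before it. camera_model takes no time and is no camera call; for the wrist camera it gives the pose at the moment of the call.
- manip.sign_off(): hands the job in; it is judged then, once.
The state is a dict: "t": time; "q": joint angles; "qd": joint speeds; "tau": joint torques, N m; "tcp_pos": TCP position; "tool_rot": TCP orientation; "force": force on the tool from outside, world axes, zero at the start; "ft_torque": the same for the moment, N m; "finger_gap": opening from 0.0 (shut) to 1.0 (fully open); "gripper_force": force on a finger pad.
Only numpy, scipy, OpenCV 4.12 (cv2) and the standard library are available. Lean on these libraries where they do the work, as an engineer would, in place of code of your own. Each camera call takes 0.05 s, during which the arm holds its last target. There are 200 camera calls.

## Task

Turn the drying tree until it comes up against its loading stop, so that its one empty branch faces front, without forcing it. Then hang the model carrier standing on the bench on that branch by its eye and push it back along the branch until it beds firmly in the rubber bumper, with about 9 N; never press it against the tree with more than 16 N. Let go and leave it hanging there, with the tree still at its stop and the other things on the bench left alone.

Things in the scene. Friction and masses are not known exactly. Their poses are not given: they have to be found in the camera images.
- tree_base: Round dark steel foot of the drying tree, 150 mm across, fixed. Origin: centre of its underside, on the tree's vertical turning axis. Its -x is the tree's front (small aluminium mark on the foot). Upright post 22 mm diameter with a black cap (30 mm diameter, top 182 mm above the bench).
- hub (a point): Point on the tree's axis, 170 mm above the bench, where four level steel branches meet at right angles: round rods, 8 mm diameter, ends 119 mm from the axis. Three carry a model carrier each (fixed there, tops 217 mm above the bench, plates down to 92 mm); the fourth is empty but for its rubber bumper. Axes as branch_tip.
- tree (a joint): Turning angle of the tree (rad), counter-clockwise from above positive. 0: at the hard loading stop, the empty branch pointing along the foot's -x. Starts at 0.8 to 1.5; turn it clockwise to the stop. Stiff bearing, about 0.2 N m of friction: it stays where left. It can be pushed sideways at the empty branch near its tip.
- branch_tip (a point): Point on the centre line of the empty branch, 115 mm from the tree's axis and 4 mm short of the rod's rounded end. Its axes turn with the tree: x points along the branch inward to the post, z up.
- bumper (a joint): How far the face of the empty branch's rubber bumper is pressed toward the post (m): 0 free, 0.005 at most; 5 N per mm, plus 1 N per 7 mm/s of pressing speed. Black disc around the branch, 22 mm diameter, 10 mm thick; clamped elsewhere each time: its free face lies 40 to 66 mm from the tree's axis, to be found by feel or sight.
- carrier: Loose model carrier, 0.14 to 0.28 kg, standing on the bench. Origin: centre of its underside. Aluminium plate 42 (x) by 44 (y) by 6 mm with a horseshoe of white teeth, 29 mm high; from its middle rises a strap 10 mm thick (x), 25 mm wide (y), to 122 mm height, with an eye. Grip the solid tab above the eye (81.5 to 122 mm high) across its 10 mm thickness.
- eye (a point): Centre of the carrier's eye, a square hole 13 by 13 mm through the strap along x, 75 mm straight above the carrier's origin; carrier's axes. It can hang either way round.
- bowl: Bystander: black rubber mixing bowl, 90 mm across and 45 mm high, origin under its centre.
- jar: Bystander: small jar, 54 mm diameter, 70 mm high, origin under its centre.
- spatula: Bystander: plaster spatula, 190 mm long, lying flat along its x.

How it is judged:
On the way, in this order (a step that is already met when the one before it is completed fails the run):
1. the tree is turned against its loading stop (within 0.05 rad) (value of joint tree below 0.05 rad), for 0.2 s.
2. the carrier is on the empty branch and pressed into the bumper: at least 1 mm (about 5 N) for 0.2 s, the tree within 0.1 rad of its stop (value of joint bumper above 0.001 m and contact force between carrier and tree_base above 3 N and value of joint tree below 0.1 rad and x of eye in the frame of branch_tip above 0.03 m and y of eye in the frame of branch_tip between -0.006 and 0.006 m and z of eye in the frame of branch_tip between -0.007 and 0.007 m), for 0.2 s.
At the end, for the whole second after the job is handed in: The carrier hangs released and at rest by its eye on the once empty branch: the eye's centre at least 30 mm inward of branch_tip, within 6 mm sideways and 7 mm in height of the branch's centre line, tilted under 0.25 rad; the tree within 0.1 rad of its loading stop (value of joint tree below 0.1 rad and x of eye in the frame of branch_tip above 0.03 m and y of eye in the frame of branch_tip between -0.006 and 0.006 m and z of eye in the frame of branch_tip between -0.007 and 0.007 m and angle between carrier's own z axis and vertical below 0.25 rad and linear speed of carrier below 0.03 m/s); the robot touches nothing.
It fails at once if the carrier pressed against the tree with more than 16 N (contact force between carrier and tree_base above 16 N).
It fails at once if the tree forced: the fingers or arm push it with more than 22 N (contact force between any of the fingers, the arm and tree_base above 22 N).
It fails at once if the bowl, the jar or the spatula moved more than 30 mm (distance of any of bowl, jar, spatula from where it was at the start of the episode above 0.03 m).
It also fails if it takes over 72 s, if anything falls off the work surface, if the arm or the gripper's body presses on something with over 40 N, if the wrist force passes 120 N, or if a joint passes its speed limit or range.

## Working session

There is one attempt and no reset: what is moved stays moved. The work goes in short steps, Python scripts to look and compute and a shell command to move; the robot and the scene stay as the last step left them, time stands still between calls to the robot, and variables do not carry over. Pictures are saved under pics/ and viewed, at most 10 in all, crops included, and the job is handed in when it is done.

```bash
ls; mkdir -p pics
python3 - <<'E'
from station import manip
import cv2,numpy as np
s=manip.sense();print({k:np.round(v,3) for k,v in s.items()})
for n in("scene","top"):
    im,d=manip.snapshot(n);c=manip.camera_model(n);print(n,c)
    cv2.imwrite(f"pics/{n}0.png",im[:,:,::-1]);np.savez(f"pics/{n}0.npz",im=im,d=d)
E
```

```text
pics
{'t': np.float64(0.0), 'q': array([ 1.07 ,  0.528,  1.434, -0.   ,  1.181, -0.179]), 'qd': array([ 0.002,  0.001, -0.   ,  0.001, -0.   , -0.001]), 'tau': array([ 2.0000e-03, -4.4236e+01, -1.7803e+01, -0.0000e+00,  8.0000e-03,
       -0.0000e+00]), 'tcp_pos': array([0.197, 0.592, 0.303]), 'tool_rot': array([ 0.16 ,  0.987, -0.001, -0.   ]), 'force': array([-0.67 , -0.448, -0.148]), 'ft_torque': array([-0.011,  0.003,  0.031]), 'gripper_force': np.float64(0.0), 'finger_gap': np.float64(1.003)}
scene {'fx': 349.9009185149902, 'fy': 349.9009185149902, 'cx': 259.9536534449721, 'cy': 196.64519895553622, 'origin': array([1.04086502, 0.31204282, 0.8409326 ]), 'attitude': array([0.16187424, 0.30760876, 0.84337324, 0.40975011])}
top {'fx': 383.59942565867505, 'fy': 383.59942565867505, 'cx': 257.8257323883797, 'cy': 188.40985015358285, 'origin': array([ 0.4548308 , -0.03721864,  1.05427722]), 'attitude': array([ 0.03769656, -0.04825608, -0.69908247,  0.71241422])}
```

View pics/scene0.png

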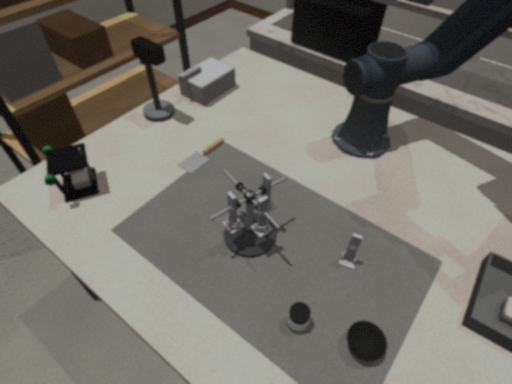

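View pics/top0.png

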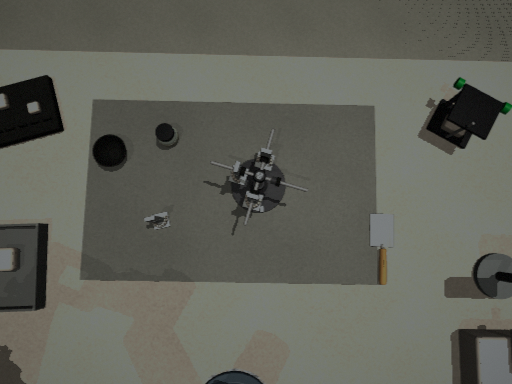

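Scene: the tree is in the middle, with the carrier at (350,250), the jar at (300,317), the bowl at (366,342) and the spatula at (200,155). Top: the tree cap is at (259,177), the empty branch appears to end at (307,190), and the carrier is at (157,220). Next I'll enlarge the tree and carrier.

```bash
cat > h.py <<'E'
import numpy as np,cv2
from station import manip
from scipy.spatial.transform import Rotation as R
def ray(c,u,v):
    d=np.array([(u-c['cx'])/c['fx'],-(v-c['cy'])/c['fy'],-1.]);return np.array(c['origin']),R.from_quat(c['attitude']).apply(d)
def onz(c,u,v,z):
    o,d=ray(c,u,v);return o+d*(z-o[2])/d[2]
def proj(c,p):
    q=R.from_quat(c['attitude']).inv().apply(np.array(p)-c['origin']);return c['cx']-c['fx']*q[0]/q[2],c['cy']+c['fy']*q[1]/q[2]
E
python3 - <<'E'
from h import *
t=cv2.imread('pics/top0.png');s=cv2.imread('pics/scene0.png')
a=cv2.resize(t[120:240,200:320],(400,400),interpolation=3)
b=cv2.resize(s[155:265,195:305],(400,400),interpolation=3)
c=cv2.resize(t[200:240,135:185],(400,200),interpolation=3)[:,:]
d=cv2.resize(s[225:275,320:370],(400,200),interpolation=3)
cv2.imwrite('pics/crop0.png',np.vstack([np.hstack([a,b]),np.hstack([c,cv2.resize(s[225:275,310:390],(320,200)) if 0 else cv2.copyMakeBorder(cv2.resize(s[225:275,320:370],(200,200),interpolation=3),0,0,0,200,0)])]))
c=manip.camera_model('top')
print('cap',onz(c,259.5,176.5,.182),'tip',onz(c,307,190,.17),'others',onz(c,271,130,.17),onz(c,212,163,.17),onz(c,234,224,.17))
E
```

```text
cap [ 0.58924852 -0.05266705  0.182     ] tip [ 0.5615965  -0.16392908  0.17      ] others [ 0.70298642 -0.07817542  0.17      ] [0.62073514 0.05868267 0.17      ] [0.47971374 0.00370984 0.17      ]
```

View pics/crop0.png

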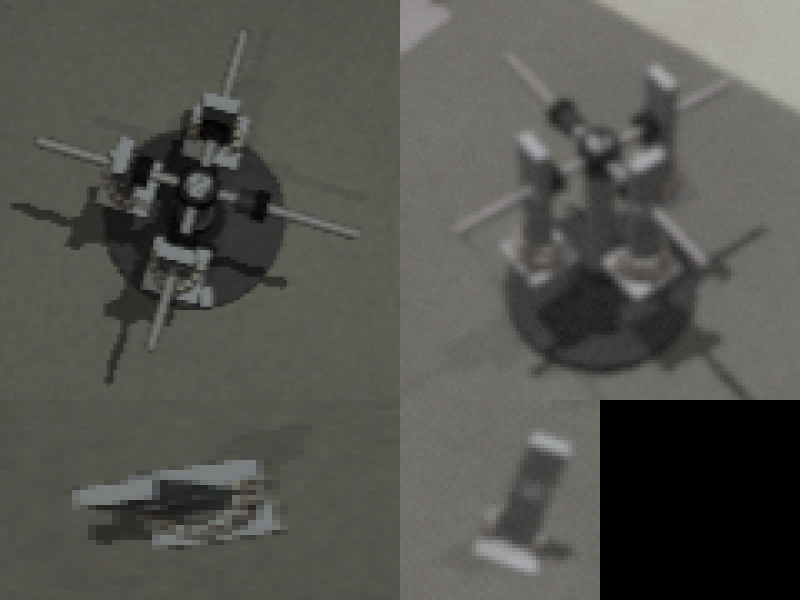

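The empty branch is the one pointing right in the top view. It has the black disc but no carrier, and its tip is at top pixel (307.4,190.5). Next I'll compute the geometry.

Run:
```python
from h import *
c=manip.camera_model('top')
P={n:onz(c,u,v,.17)[:2] for n,u,v in [('e',307.4,190.5),('far',272.9,129.6),('near',245.6,224.4),('l',211.4,162.3)]}
print(P); ax=sum(P.values())/4; print('axis~',ax)
for k,p in P.items(): print(k,np.linalg.norm(p-ax),np.degrees(np.arctan2(*(p-ax)[::-1])))
print('bumper',np.linalg.norm(onz(c,276.5,181.5,.17)[:2]-ax))
for n in('top','scene'):
    z=np.load(f'pics/{n}0.npz');d=z['d'];im=z['im'].astype(float);c=manip.camera_model(n)
    v,u=np.mgrid[0:384,0:512]
    r=np.stack([(u-c['cx'])/c['fx'],-(v-c['cy'])/c['fy'],-np.ones_like(u,float)],-1)*d[...,None]
    X=R.from_quat(c['attitude']).apply(r.reshape(-1,3)).reshape(384,512,3)+c['origin']
    m=(d>0)&(X[...,2]>.05)&(X[...,2]<.14)&(X[...,1]>.12)&(X[...,1]<.4)&(X[...,0]>.35)&(X[...,0]<.6)
    q=X[m];print(n,m.sum(),q.mean(0) if len(q) else '');
    if len(q):
        q2=q[q[:,2]>.1];print(q2.mean(0),q.min(0),q.max(0));e=np.linalg.svd(q2[:,:2]-q2[:,:2].mean(0))[2][0];print('dir',np.degrees(np.arctan2(e[1],e[0])))
s=manip.sense();w=manip.camera_model('wrist');T=R.from_quat(s['tool_rot'])
print(w['fx'],w['cx'],w['cy'],T.inv().apply(w['origin']-s['tcp_pos']),(T.inv()*R.from_quat(w['attitude'])).as_matrix().round(3))
```

```text
{'e': array([ 0.56044378, -0.16486408]), 'far': array([ 0.70405972, -0.08266418]), 'near': array([ 0.47928835, -0.02290972]), 'l': array([0.62236686, 0.06013609])}
axis~ [ 0.59153968 -0.05257547]
e 0.11651474430651282 -105.47891724990066
far 0.11647356135439413 -14.97104060634547
near 0.11610519916622591 165.19634046434152
l 0.11685123661925828 74.70341245947047
bumper 0.04170344562494618
top 95 [0.49054901 0.20879514 0.10284758]
[0.49067605 0.21060977 0.11962059] [0.48335457 0.19894437 0.05195847] [0.49893867 0.22369258 0.12575098]
dir -74.56370610972522
scene 203 [0.49635768 0.2126667  0.09263307]
[0.49576004 0.21261226 0.11552188] [0.48482896 0.19872682 0.05028161] [0.50227966 0.2248747  0.12537707]
dir 104.26619456029505
319.3911974534456 257.815446713472 192.83418243585734 [ 0.07578615  0.00026214 -0.06981891] [[-0.     0.954  0.299]
 [ 1.     0.     0.   ]
 [ 0.     0.299 -0.954]]
```

```bash
R='{"dp":[0,0,-0.0115],"delta_rot":[0,0,0.01965],"fingers":-1}'; python3 -m crank '[{"dp":[0,0,-0.0115],"delta_rot":[0,0,0.01965],"fingers":-1},{"dp":[0,0,-0.0115],"delta_rot":[0,0,0.01965],"fingers":-1},{"dp":[0,0,-0.0115],"delta_rot":[0,0,0.01965],"fingers":-1},{"dp":[0,0,-0.0115],"delta_rot":[0,0,0.01965],"fingers":-1},{"dp":[0,0,-0.0115],"delta_rot":[0,0,0.01965],"fingers":-1},{"dp":[0,0,-0.0115],"delta_rot":[0,0,0.01965],"fingers":-1},{"dp":[0,0,-0.0115],"delta_rot":[0,0,0.01965],"fingers":-1},{"dp":[0,0,-0.0115],"delta_rot":[0,0,0.01965],"fingers":-1}]'
python3 -m crank '[{"dp":[-0.0754,0.0176,0],"delta_rot":[0,0,0],"fingers":-1},{"dp":[-0.0754,0.0176,0],"delta_rot":[0,0,0],"fingers":-1},{"dp":[-0.0754,0.0176,0],"delta_rot":[0,0,0],"fingers":-1},{"dp":[-0.0754,0.0176,0],"delta_rot":[0,0,0],"fingers":-1},{"dp":[-0.0754,0.0176,0],"delta_rot":[0,0,0],"fingers":-1},{"dp":[-0.0754,0.0176,0],"delta_rot":[0,0,0],"fingers":-1},{"dp":[-0.0754,0.0176,0],"delta_rot":[0,0,0],"fingers":-1},{"dp":[-0.0754,0.0176,0],"delta_rot":[0,0,0],"fingers":-1}]'
```

```text
t: 0.77
tcp_pos: [0.1975, 0.5926, 0.3496]
tool_rot: [0.611, 0.791, -0.001, 0.0]
force: [0.0, -0.6, 0.2]
finger_gap: 0.0
gripper_force: 0.0
t: 1.43
tcp_pos: [0.3437, 0.318, 0.3497]
tool_rot: [0.609, 0.793, -0.0, -0.0]
force: [1.0, 0.2, 0.4]
finger_gap: 0.006
gripper_force: 0.0
```

```bash
python3 -m crank '[{"dp":[-0.0754,0.0176,0],"delta_rot":[0,0,0],"fingers":-1},{"dp":[-0.0754,0.0176,0],"delta_rot":[0,0,0],"fingers":-1},{"dp":[-0.0754,0.0176,0],"delta_rot":[0,0,0],"fingers":-1},{"dp":[-0.0754,0.0176,0],"delta_rot":[0,0,0],"fingers":-1},{"dp":[-0.0754,0.0176,0],"delta_rot":[0,0,0],"fingers":-1},{"dp":[-0.0754,0.0176,0],"delta_rot":[0,0,0],"fingers":-1},{"dp":[-0.0754,0.0176,0],"delta_rot":[0,0,0],"fingers":-1},{"dp":[-0.0754,0.0176,0],"delta_rot":[0,0,0],"fingers":-1},{"dp":[-0.0754,0.0176,0],"delta_rot":[0,0,0],"fingers":-1},{"dp":[-0.0754,0.0176,0],"delta_rot":[0,0,0],"fingers":-1},{"dp":[-0.0754,0.0176,0],"delta_rot":[0,0,0],"fingers":-1},{"dp":[-0.0754,0.0176,0],"delta_rot":[0,0,0],"fingers":-1}]'
python3 -m crank '[{"dp":[-0.0754,0.0176,0],"delta_rot":[0,0,0],"fingers":-1},{"dp":[-0.0754,0.0176,0],"delta_rot":[0,0,0],"fingers":-1},{"dp":[0,0,0.06],"delta_rot":[0,0,0],"fingers":-1},{"dp":[0,0,0.06],"delta_rot":[0,0,0],"fingers":-1},{"dp":[0,0,0.06],"delta_rot":[0,0,0],"fingers":-1},{"dp":[0,0,0.06],"delta_rot":[0,0,0],"fingers":-1},{"dp":[0,0,0],"delta_rot":[0,0,0],"fingers":-1}]'
```

```text
t: 2.43
tcp_pos: [0.5627, -0.0919, 0.3495]
tool_rot: [0.609, 0.793, -0.0, -0.001]
force: [0.2, -0.6, -0.5]
finger_gap: -0.0
gripper_force: 0.0
t: 3.02
tcp_pos: [0.5952, -0.157, 0.2233]
tool_rot: [0.609, 0.793, -0.002, -0.007]
force: [-0.3, -0.2, 0.0]
finger_gap: -0.001
gripper_force: 0.0
```

```bash
python3 -m crank '[{"dp":[0.0056,-0.0174,0],"delta_rot":[0,0,0],"fingers":-1},{"dp":[0.0056,-0.0174,0],"delta_rot":[0,0,0],"fingers":-1},{"dp":[0.0086,-0.0162,0],"delta_rot":[0,0,0],"fingers":-1},{"dp":[0.0086,-0.0162,0],"delta_rot":[0,0,0],"fingers":-1},{"dp":[0.0113,-0.0144,0],"delta_rot":[0,0,0],"fingers":-1},{"dp":[0.0113,-0.0144,0],"delta_rot":[0,0,0],"fingers":-1}]'
python3 -m crank '[{"dp":[0.0136,-0.0122,0],"delta_rot":[0,0,0],"fingers":-1},{"dp":[0.0136,-0.0122,0],"delta_rot":[0,0,0],"fingers":-1},{"dp":[0.0107,-0.0071,0],"delta_rot":[0,0,0],"fingers":-1},{"dp":[0.0107,-0.0071,0],"delta_rot":[0,0,0],"fingers":-1},{"dp":[0,0,0],"delta_rot":[0,0,0],"fingers":-1}]'
python3 - <<'E'
from h import *
im,d=manip.snapshot('top');cv2.imwrite('pics/top1.png',cv2.resize(im[110:250,190:330,::-1],(560,560),interpolation=3))
E
```

```text
t: 3.52
tcp_pos: [0.5459, -0.1461, 0.2316]
tool_rot: [0.609, 0.793, 0.001, 0.002]
force: [2.9, -0.5, 1.2]
finger_gap: -0.0
gripper_force: 1.2
t: 3.93
tcp_pos: [0.5195, -0.1264, 0.2297]
tool_rot: [0.609, 0.793, -0.0, -0.001]
force: [1.1, -0.3, -0.3]
finger_gap: -0.001
gripper_force: 0.2
```

View pics/top1.png

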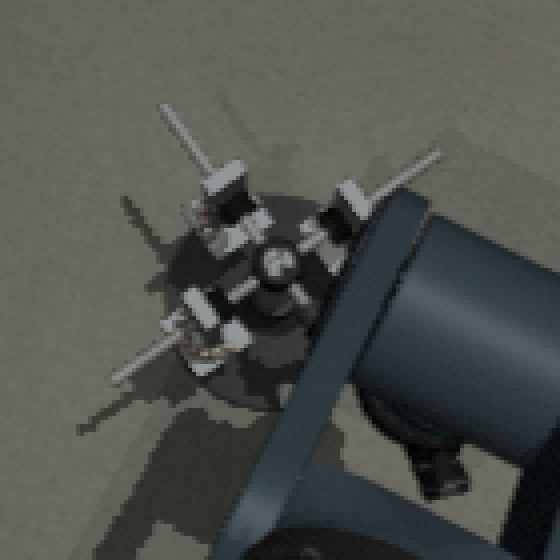

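The tree has turned: the empty branch now points lower right, under the arm. The foot's light mark shows at crop (285,392), which is top pixel (261,208). It gives the front direction.

Run:
```python
from h import *
c=manip.camera_model('top')
A=np.array([.5915,-.0526])
for z in(.008,.015):
    m=onz(c,190+285.5/4,110+392/4,z)[:2];print(m,np.linalg.norm(m-A),np.degrees(np.arctan2(*(m-A)[::-1])))
P=[onz(c,190+u/4,110+v/4,.17)[:2] for u,v in((165,107),(437,154),(115,380))]
for p in P: print(np.degrees(np.arctan2(*(p-A)[::-1])),np.linalg.norm(p-A))
```

```text
[ 0.52916787 -0.06238279] 0.06309514616680556 -171.08040980629247
[ 0.52867053 -0.06221443] 0.0635608381406033 -171.29984975021097
36.16271371621056 0.11524463426782817
-53.675556792741645 0.11517932367353492
126.61862536448398 0.11532206720477667
```

```bash
python3 -m crank '[{"dp":[0.0141,-0.007,0],"delta_rot":[0,0,0],"fingers":-1},{"dp":[0.0141,-0.007,0],"delta_rot":[0,0,0],"fingers":-1},{"dp":[0.0104,-0.0033,0],"delta_rot":[0,0,0],"fingers":-1},{"dp":[0.0104,-0.0033,0],"delta_rot":[0,0,0],"fingers":-1},{"dp":[0.0104,-0.0033,0],"delta_rot":[0,0,0],"fingers":-1},{"dp":[0.0043,-0.0008,0],"delta_rot":[0,0,0],"fingers":-1},{"dp":[0.0043,-0.0008,0],"delta_rot":[0,0,0],"fingers":-1},{"dp":[0.0043,-0.0008,0],"delta_rot":[0,0,0],"fingers":-1}]'
for i in 1 ; do python3 -m crank '[{"dp":[0.003,-0.0003,0],"delta_rot":[0,0,0],"fingers":-1},{"dp":[0.003,-0.0003,0],"delta_rot":[0,0,0],"fingers":-1}]'; python3 -m crank '[{"dp":[0.003,-0.0003,0],"delta_rot":[0,0,0],"fingers":-1}]'; done
```

```text
t: 4.65
tcp_pos: [0.4989, -0.0959, 0.2299]
tool_rot: [0.609, 0.793, -0.0, -0.0]
force: [1.4, -2.0, -0.2]
finger_gap: -0.0
gripper_force: 1.0
t: 4.82
tcp_pos: [0.4979, -0.0932, 0.2299]
tool_rot: [0.609, 0.793, -0.0, 0.0]
force: [1.4, -1.7, -0.9]
finger_gap: 0.001
gripper_force: 1.0
t: 4.9
tcp_pos: [0.4975, -0.0919, 0.2299]
tool_rot: [0.609, 0.793, -0.0, 0.0]
force: [1.5, -0.7, -0.7]
finger_gap: 0.0
gripper_force: 1.0
```

```bash
python3 -m crank '[{"dp":[0.003,-0.0002,0],"delta_rot":[0,0,0],"fingers":-1},{"dp":[0.003,-0.0002,0],"delta_rot":[0,0,0],"fingers":-1}]' | grep -E "force|pos"
python3 -m crank '[{"dp":[0.003,-0.0002,0],"delta_rot":[0,0,0],"fingers":-1}]' | grep -E "force|pos"
python3 -m crank '[{"dp":[0.002,-0.0002,0],"delta_rot":[0,0,0],"fingers":-1}]' | grep -E "force|pos"
python3 -m crank '[{"dp":[0.002,-0.0002,0],"delta_rot":[0,0,0],"fingers":-1}]' | grep -E "force|pos"
```

```text
tcp_pos: [0.4966, -0.089, 0.23]
force: [2.2, -2.0, -0.1]
gripper_force: 1.1
tcp_pos: [0.4961, -0.0876, 0.23]
force: [2.7, -1.9, -0.2]
gripper_force: 1.0
tcp_pos: [0.4956, -0.0865, 0.23]
force: [2.0, -1.3, 0.3]
gripper_force: 1.0
tcp_pos: [0.4953, -0.0856, 0.23]
force: [2.2, -1.2, 0.9]
gripper_force: 1.0
```

```bash
python3 -m crank '[{"dp":[0.002,-0.0001,0],"delta_rot":[0,0,0],"fingers":-1}]' | grep -E "force|pos"
python3 -m crank '[{"dp":[0.002,-0.0001,0],"delta_rot":[0,0,0],"fingers":-1}]' | grep -E "force|pos"
```

```text
tcp_pos: [0.495, -0.0847, 0.23]
force: [1.8, -2.2, 0.7]
gripper_force: 1.0
tcp_pos: [0.4947, -0.0838, 0.23]
force: [1.6, -1.2, 0.2]
gripper_force: 1.0
```

```bash
python3 -m crank '[{"dp":[0.002,-0.0001,0],"delta_rot":[0,0,0],"fingers":-1}]' | grep -E "force:|pos"
python3 -m crank '[{"dp":[0.002,-0.0001,0],"delta_rot":[0,0,0],"fingers":-1}]' | grep -E "force:|pos"
python3 -m crank '[{"dp":[0.002,0,0],"delta_rot":[0,0,0],"fingers":-1}]' | grep -E "force:|pos"
python3 -m crank '[{"dp":[0.002,0,0],"delta_rot":[0,0,0],"fingers":-1}]' | grep -E "force:|pos"
```

```text
tcp_pos: [0.4946, -0.0831, 0.23]
force: [0.8, -4.2, 0.3]
gripper_force: 2.6
tcp_pos: [0.4946, -0.0829, 0.2301]
force: [1.4, -7.7, -1.6]
gripper_force: 4.0
tcp_pos: [0.4946, -0.0827, 0.2301]
force: [2.3, -11.5, -1.6]
gripper_force: 5.3
tcp_pos: [0.4946, -0.0825, 0.2302]
force: [2.0, -12.8, -2.5]
gripper_force: 6.6
```

```bash
python3 -m crank '[{"dp":[0,0,0],"delta_rot":[0,0,0],"fingers":-1},{"dp":[-0.005,0,0],"delta_rot":[0,0,0],"fingers":-1},{"dp":[-0.02,0,0],"delta_rot":[0,0,0],"fingers":-1},{"dp":[-0.02,0,0],"delta_rot":[0,0,0],"fingers":-1},{"dp":[0,0,-0.04],"delta_rot":[0,0,0],"fingers":-1},{"dp":[0,0,-0.04],"delta_rot":[0,0,0],"fingers":-1},{"dp":[0,0,-0.06],"delta_rot":[0,0,0],"fingers":-1}]'
python3 -m crank '[{"dp":[0.0755,0.0185,0],"delta_rot":[0,0,0],"fingers":1},{"dp":[0.0755,0.0185,0],"delta_rot":[0,0,0],"fingers":1},{"dp":[0.0755,0.0185,0],"delta_rot":[0,0,0],"fingers":1},{"dp":[0.0755,0.0185,0],"delta_rot":[0,0,0],"fingers":1},{"dp":[0.0755,0.0185,0],"delta_rot":[0,0,0],"fingers":1},{"dp":[0.0755,0.0185,0],"delta_rot":[0,0,0],"fingers":1},{"dp":[0.0755,0.0185,0],"delta_rot":[0,0,0],"fingers":1},{"dp":[0.0755,0.0185,0],"delta_rot":[0,0,0],"fingers":1},{"dp":[0,0,0],"delta_rot":[0,0,0],"fingers":1},{"dp":[0,0,0],"delta_rot":[0,0,0],"fingers":1}]'
python3 - <<'E'
from h import *
s=manip.sense();w=manip.camera_model('wrist');im,d=manip.snapshot('wrist');print(s['tcp_pos'],w)
cv2.imwrite('pics/wr1.png',im[:,:,::-1]);np.savez('pics/wr1.npz',im=im,d=d,**w)
im,d=manip.snapshot('top');cv2.imwrite('pics/top2.png',im[:,:,::-1])
a=np.hstack([cv2.resize(im[110:230,210:310,::-1],(320,384),interpolation=3),np.zeros((384,1,3),np.uint8),cv2.imread('pics/wr1.png')[:,16:495]]);cv2.imwrite('pics/comb2.png',a);print(a.shape)
E
```

```text
t: 6.4
tcp_pos: [0.4976, -0.1015, 0.2985]
tool_rot: [0.609, 0.793, -0.001, -0.004]
force: [0.1, 0.5, -0.5]
finger_gap: -0.002
gripper_force: 0.0
t: 7.23
tcp_pos: [0.4919, 0.2108, 0.2994]
tool_rot: [0.607, 0.795, -0.001, -0.001]
force: [0.2, 0.1, -0.7]
finger_gap: 1.002
gripper_force: 0.0
[0.49191048 0.21081273 0.29944697] {'fx': 319.3911974534456, 'fy': 319.3911974534456, 'cx': 257.815446713472, 'cy': 192.83418243585734, 'origin': array([0.47247356, 0.28444744, 0.36927471]), 'attitude': array([-0.14949112, -0.01922729,  0.13099944,  0.97985808])}
(384, 800, 3)
```

View pics/comb2.png

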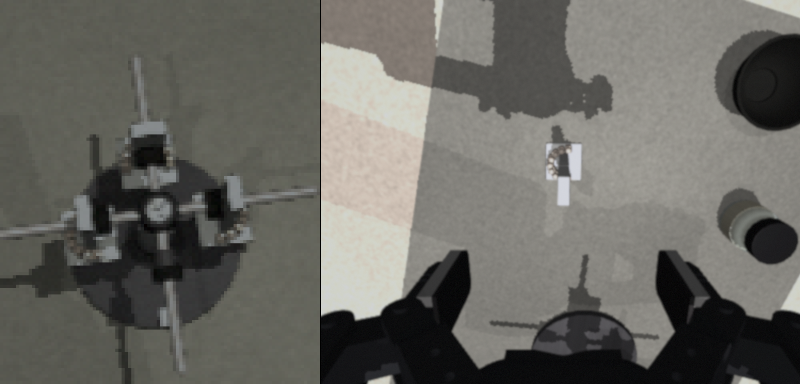

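The tree is at its stop, with the empty branch facing front (crop tip (180,370)) in line with the mark. In the wrist view, the tab top is centred at about (258,191) with its edges upright.

Run:
```python
from h import *
z=np.load('pics/wr1.npz');im=z['im'];w={k:z[k] for k in('fx','fy','cx','cy','origin','attitude')}
g=im.astype(int).sum(2);sub=(im[140:215,225:285].min(2)>150).astype(np.uint8)
n,l,st,ce=cv2.connectedComponentsWithStats(sub);print(st,ce)
for i in range(1,n):
    if st[i,4]<60: continue
    c=cv2.findContours((l==i).astype(np.uint8),0,1)[0][0];r=cv2.minAreaRect(c);print(i,r, st[i])
ys=range(178,206,4)
for y in ys: print(y,im[y,240:276,1])
t=manip.camera_model('top');A=np.array([.5915,-.0526])
P=[onz(t,210+u/3.2,110+v/3.2,.17)[:2] for u,v in((180,370),(313,191),(137,60))]
print(P,[(np.degrees(np.arctan2(*(p-A)[::-1])),np.linalg.norm(p-A)) for p in P])
```

```text
[[   0    0   60   75 3376]
 [  15    3   12   15   85]
 [  16    3   37   64  992]
 [  55    4    1    1    1]
 [  57   10    2    3    4]
 [  55   15    4    4    7]
 [  19   18    9    9   35]] [[27.51925355 38.62440758]
 [18.83529412  8.17647059]
 [37.04334677 34.77217742]
 [55.          4.        ]
 [57.25       10.75      ]
 [56.14285714 16.71428571]
 [23.42857143 21.45714286]]
1 ((18.00494956970215, 8.549504280090332), (9.146767616271973, 15.619864463806152), 39.28940963745117) [15  3 12 15 85]
2 ((33.41923904418945, 34.342044830322266), (35.392757415771484, 63.58290481567383), 1.9749339818954468) [ 16   3  37  64 992]
178 [147 180 202 208 209 210 206 195 188 192 195 185 171 188 204 209 208 209
 208 209 208 208 207 198 169 163 190 209 212 213 212 212 212 213 207 184]
182 [150 150 151 153 155 155 154 150 150 148 147 148 161 191 209 213 213 213
 213 214 213 214 213 204 173 144 138 138 136 136 139 139 138 137 137 137]
186 [151 154 154 152 149 148 150 150 150 150 150 152 164 193 210 213 214 213
 213 213 214 214 213 204 171 149 149 151 151 153 148 144 140 139 138 137]
190 [149 151 
[... 196 characters left out ...]
99 211 213 213 213
 214 214 213 214 213 203 169 147 146 146 146 146 147 150 151 151 152 154]
198 [136 140 145 148 148 148 148 149 149 149 149 156 179 201 211 213 213 213
 213 213 213 214 213 203 168 144 143 146 146 147 149 151 152 152 151 151]
202 [137 141 145 150 153 152 149 148 146 148 150 159 185 206 212 214 213 213
 214 213 214 214 213 203 167 145 144 139 134 134 135 136 137 139 141 146]
[array([ 0.47735761, -0.07036213]), array([ 0.60953236, -0.1657231 ]), array([ 0.70505853, -0.03506289])] [(np.float64(-171.15492724817491), np.float64(0.11551614446277206)), (np.float64(-80.9429785470459), np.float64(0.11455130549366117)), (np.float64(8.778966683045134), np.float64(0.1149047004843758))]
```

Run:
```python
from h import *
z=np.load('pics/wr1.npz');im=z['im'];w={k:z[k] for k in('fx','fy','cx','cy','origin','attitude')}
print(im[170:182,256:262,1].mean(1).round(),im[200:212,255:262,1].mean(1).round())
s=manip.sense();T=R.from_quat(s['tool_rot']);print(s['tcp_pos'],T.as_matrix()[:,0],manip.camera_model('wrist')['origin']-w['origin'])
for v in(206,206.5,207):
    p=onz(w,258.2,v,.122)+.0125*T.as_matrix()[:,0]*[1,1,0];print(p,T.inv().apply(p-s['tcp_pos']))
for v in(182,190,202):
    l=onz(w,{182:252.9,190:252.5,202:251.9}[v],v,.122);r=onz(w,{182:264.1,190:264.0,202:264.1}[v],v,.122);print(l,r,np.linalg.norm(l-r),(l+r)/2)
```

```text
[ 66.  66.  66.  67.  67.  82. 131. 184. 208. 213. 214. 213.] [213. 214. 214. 213. 207. 184. 160. 147. 144. 143. 145. 146.]
[0.49237875 0.2085628  0.29945867] [-2.58546614e-01  9.65998756e-01 -2.27952928e-04] [ 7.67338810e-04 -2.13196142e-03  1.05270283e-05]
[0.49242761 0.21108583 0.122     ] [0.00246506 0.00105625 0.17745635]
[0.49254225 0.21066497 0.122     ] [0.00202887 0.00105818 0.17745645]
[0.492657   0.21024369 0.122     ] [0.00159225 0.00106011 0.17745654]
[0.4861831  0.21761527 0.122     ] [0.49485559 0.21997806 0.122     ] 0.008988596722330761 [0.49051935 0.21879666 0.122     ]
[0.48760181 0.21104966 0.122     ] [0.49657596 0.21349503 0.122     ] 0.009301353845069159 [0.49208889 0.21227234 0.122     ]
[0.48977187 0.20100693 0.122     ] [0.49940481 0.20363245 0.122     ] 0.009984331203678035 [0.49458834 0.20231969 0.122     ]
```

```bash
python3 -m crank '[{"dp":[0.0062,0.001,0.06],"delta_rot":[0,0,0],"fingers":1},{"dp":[0,0,0.06],"delta_rot":[0,0,0],"fingers":1},{"dp":[0,0,0.06],"delta_rot":[0,0,0],"fingers":1},{"dp":[0,0,0.05],"delta_rot":[0,0,0],"fingers":1},{"dp":[0,0,0.02],"delta_rot":[0,0,0],"fingers":1},{"dp":[0,0,0.011],"delta_rot":[0,0,0],"fingers":0},{"dp":[0,0,0.01],"delta_rot":[0,0,0],"fingers":-0.5}]' 
python3 -m crank '[{"dp":[0,0,0],"delta_rot":[0,0,0],"fingers":-0.5},{"dp":[0,0,0],"delta_rot":[0,0,0],"fingers":-0.6}]'
```

```text
t: 7.92
tcp_pos: [0.4931, 0.2113, 0.1644]
tool_rot: [0.61, 0.793, 0.0, 0.0]
force: [0.2, 0.6, -0.4]
finger_gap: 0.746
gripper_force: 0.0
t: 8.08
tcp_pos: [0.4932, 0.2121, 0.1654]
tool_rot: [0.609, 0.793, 0.001, 0.001]
force: [-0.6, -0.5, 0.7]
finger_gap: 0.454
gripper_force: 0.0
```

```bash
python3 -m crank '[{"dp":[0,0,0],"delta_rot":[0,0,0],"fingers":-0.6},{"dp":[0,0,0],"delta_rot":[0,0,0],"fingers":-0.65},{"dp":[0,0,0],"delta_rot":[0,0,0],"fingers":-0.7},{"dp":[0,0,0],"delta_rot":[0,0,0],"fingers":-0.75},{"dp":[0,0,0],"delta_rot":[0,0,0],"fingers":-0.8},{"dp":[0,0,0],"delta_rot":[0,0,0],"fingers":-1},{"dp":[0,0,0],"delta_rot":[0,0,0],"fingers":-1},{"dp":[0,0,0],"delta_rot":[0,0,0],"fingers":-1}]' 60
python3 -c "
from h import *
s=manip.sense();print(s['tcp_pos'],s['tool_rot'],s['finger_gap'],s['gripper_force'],s['force'])"
```

```text
t: 8.75
tcp_pos: [0.4923, 0.2124, 0.165]
tool_rot: [0.609, 0.793, -0.0, -0.0]
force: [-2.5, -1.5, 5.4]
finger_gap: 0.108
gripper_force: 58.8
[0.4922517  0.21237512 0.16497605] [ 6.08848806e-01  7.93286283e-01 -5.69410054e-05 -3.35101982e-05] 0.1083271421461783 58.78208041191101 [-2.46987362 -1.54093469  5.40825908]
```

```bash
python3 -m crank '[{"dp":[0,0,-0.01],"delta_rot":[0,0,0],"fingers":-1},{"dp":[0,0,-0.03],"delta_rot":[0,0,0],"fingers":-1},{"dp":[0,0,-0.05],"delta_rot":[0,0,0],"fingers":-1},{"dp":[0,0,-0.05],"delta_rot":[0,0,0],"fingers":-1},{"dp":[0,0,-0.05],"delta_rot":[0,0,0],"fingers":-1},{"dp":[0,0,0],"delta_rot":[0,0,0.0084],"fingers":-1},{"dp":[0,0,0],"delta_rot":[0,0,0.0084],"fingers":-1}]'
python3 -m crank '[{"dp":[-0.027,-0.01,0],"delta_rot":[0,0,0],"fingers":-1},{"dp":[-0.0554,-0.0205,0],"delta_rot":[0,0,0],"fingers":-1},{"dp":[-0.0554,-0.0205,0],"delta_rot":[0,0,0],"fingers":-1},{"dp":[-0.0554,-0.0205,0],"delta_rot":[0,0,0],"fingers":-1},{"dp":[-0.0554,-0.0205,0],"delta_rot":[0,0,0],"fingers":-1},{"dp":[-0.0554,-0.0205,0],"delta_rot":[0,0,0],"fingers":-1},{"dp":[-0.0554,-0.0205,0],"delta_rot":[0,0,0],"fingers":-1},{"dp":[-0.0554,-0.0205,0],"delta_rot":[0,0,0],"fingers":-1},{"dp":[-0.0554,-0.0205,0],"delta_rot":[0,0,0],"fingers":-1},{"dp":[-0.0554,-0.0205,0],"delta_rot":[0,0,0],"fingers":-1},{"dp":[-0.028,-0.01,0],"delta_rot":[0,0,0],"fingers":-1},{"dp":[0,0,0],"delta_rot":[0,0,0],"fingers":-1}]'
python3 -m crank '[{"dp":[0,0,0],"delta_rot":[0,0,0],"fingers":-1},{"dp":[0,0,0],"delta_rot":[0,0,0],"fingers":-1},{"dp":[0,0,0],"delta_rot":[0,0,0],"fingers":-1}]'
python3 - <<'E'
from h import *
s=manip.sense();w=manip.camera_model('wrist');im,d=manip.snapshot('wrist');print(s['tcp_pos'],s['tool_rot'])
cv2.imwrite('pics/wr2.png',im[:,:,::-1]);np.savez('pics/wr2.npz',im=im,d=d,tcp=s['tcp_pos'],rot=s['tool_rot'],**w)
E
```

```text
t: 9.33
tcp_pos: [0.4934, 0.2126, 0.2613]
tool_rot: [0.651, 0.759, 0.002, 0.001]
force: [-1.0, 0.2, -1.6]
finger_gap: 0.104
gripper_force: 58.6
t: 10.33
tcp_pos: [0.4345, -0.0798, 0.2595]
tool_rot: [0.651, 0.759, -0.0, 0.001]
force: [-0.6, -0.0, -1.4]
finger_gap: 0.104
gripper_force: 58.6
t: 10.58
tcp_pos: [0.4343, -0.076, 0.2593]
tool_rot: [0.649, 0.76, 0.0, -0.0]
force: [-0.6, 0.3, -2.3]
finger_gap: 0.105
gripper_force: 58.6
[ 0.4342824  -0.07599016  0.25932415] [ 6.49485734e-01  7.60373711e-01  7.03527907e-05 -3.11531078e-04]
```

View pics/wr2.png

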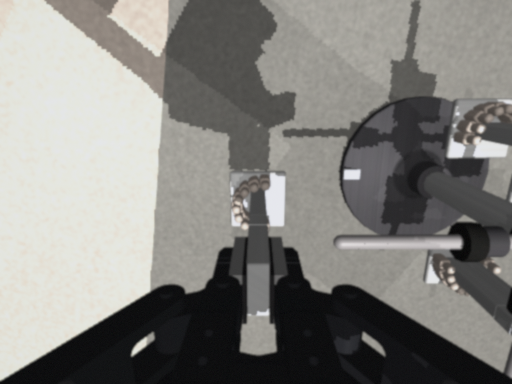

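The rod runs from its tip at (335,242) to the bumper's front face at about (450,242). The held carrier's plate shows at columns 232–285, rows 171–227.

Run:
```python
from h import *
z=np.load('pics/wr2.npz');im=z['im'];w={k:z[k] for k in('fx','fy','cx','cy','origin','attitude')};T=R.from_quat(z['rot']);tcp=z['tcp']
g=im[...,1].astype(float)
for u in(350,365,380,400,420,440): print(u,g[230:256,u].astype(int))
tf=lambda u,v,zz:T.inv().apply(onz(w,u,v,zz)-tcp)*1e3
print('row242',g[239:245,325:345].mean(0).astype(int), g[239:245,440:470].mean(0).astype(int))
for u,v in((232,173),(285,171.5),(232,227),(285,227),(258.5,171.5),(258.5,227)): print('plate',u,v,tf(u,v,tcp[2]-.159).round(1))
```

```text
350 [145 147 148 144 120  89  82  96 115 133 151 167 187 208 218 212 199 186
 173 156 152 154 155 153 151 152]
365 [149 151 153 145 121  89  81  97 117 135 152 166 180 191 203 206 197 186
 173 155 147 146 146 146 145 146]
380 [ 84  83  84  82  79  74  80  98 118 135 151 166 181 197 205 202 194 185
 170 145 139 145 149 149 150 149]
400 [ 81  82  83  80  71  68  80  99 119 137 153 166 180 192 199 198 192 184
 172 158 150 148 146 144 145 147]
420 [ 81  80  80  78  71  73  86 104 121 137 153 165 178 189 193 194 190 182
 170 159 153 150 149 151 156 161]
440 [104 131 144 139 111  85  93 113 133 151 168 182 193 201 203 202 199 187
 168 143 127 124 118 102  83  75]
row242 [149 148 148 148 147 148 148 140 114  93  98 114 127 139 149 160 168 174
 177 178] [183 184 184 183 184 184 183 184 184 184 183 183 184 183 183 184 184 184
 183 182 173 141  98  56  23  12   8  10  10  11]
plate 232 173 [ 20.  -18.5 159. ]
plate 285 171.5 [ 21.2  20.5 159. ]
plate 232 227 [-23.  -19.5 159. ]
plate 285 227 [-23.1  21.7 159. ]
plate 258.5 171.5 [ 21.2   1.1 159. ]
plate 258.5 227 [-23.1   1.1 159. ]
```

Run:
```python
from h import *
z=np.load('pics/wr2.npz');w={k:z[k] for k in('fx','fy','cx','cy','origin','attitude')};T=R.from_quat(z['rot']);tcp=z['tcp']
tf=lambda u,v,zz:T.inv().apply(onz(w,u,v,zz)-tcp)*1e3
for u in(334,350,440,461): print(u,tf(u,241.5,.17).round(2))
print('bumper face',tf(461.3,241.5,.174).round(2), tf(450,224,.178).round(2))
A=T.inv().apply(np.array([.5915,-.0526,.17])-tcp)*1e3;print('axis',A)
print(manip.sense()['tcp_pos'])
```

```text
334 [-1.44 42.27 89.31]
350 [-1.45 51.05 89.31]
440 [ -1.45 100.38  89.29]
461 [ -1.46 111.9   89.29]
bumper face [  0.5  109.26  85.29] [12.29 98.81 81.3 ]
axis [ -1.52676555 158.96774969  89.27598605]
[ 0.43432921 -0.07591879  0.25934411]
```

```bash
python3 -m crank '[{"dp":[-0.0012,0.01,-0.001],"delta_rot":[0,0,0],"fingers":-1},{"dp":[0,0.02,0],"delta_rot":[0,0,0],"fingers":-1},{"dp":[0,0.02,0],"delta_rot":[0,0,0],"fingers":-1},{"dp":[0,0.01,0],"delta_rot":[0,0,0],"fingers":-1},{"dp":[0,0,0],"delta_rot":[0,0,0],"fingers":-1},{"dp":[0,0,0],"delta_rot":[0,0,0],"fingers":-1}]'
python3 -m crank '[{"dp":[0,0.008,0],"delta_rot":[0,0,0],"fingers":-1},{"dp":[0,0.006,0],"delta_rot":[0,0,0],"fingers":-1},{"dp":[0,0,0],"delta_rot":[0,0,0],"fingers":-1}]'
python3 - <<'E'
from h import *
im,d=manip.snapshot('wrist');a=im[:,:,::-1]
b,_=manip.snapshot('scene');b=cv2.resize(b[170:250,210:290,::-1],(288,288),interpolation=3)
cv2.imwrite('pics/wr3.png',np.hstack([a[96:],b]))
E
```

```text
t: 11.13
tcp_pos: [0.4646, -0.0727, 0.2597]
tool_rot: [0.65, 0.76, -0.0, -0.0]
force: [0.6, 0.6, -2.2]
finger_gap: 0.109
gripper_force: 58.7
t: 11.38
tcp_pos: [0.4716, -0.072, 0.26]
tool_rot: [0.65, 0.76, 0.0, 0.0]
force: [0.1, 0.1, -1.2]
finger_gap: 0.106
gripper_force: 58.7
```

View pics/wr3.png

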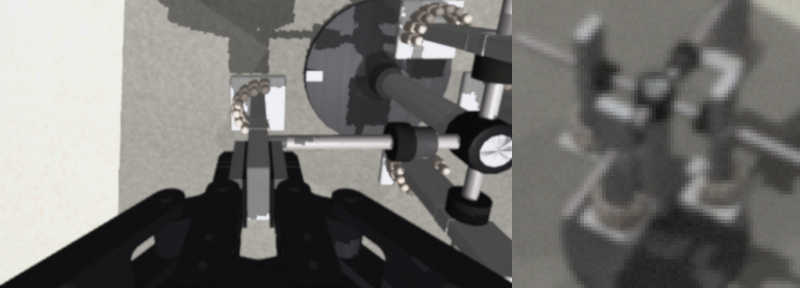

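The rod tip is right at the strap, at about (285,238) in the full frame, and it lines up with the gripper. Now I'll ease it in.

```bash
python3 -m crank '[{"dp":[0,0.005,0],"delta_rot":[0,0,0],"fingers":-1},{"dp":[0,0.005,0],"delta_rot":[0,0,0],"fingers":-1}]'|grep -E "pos|force:"
python3 -m crank '[{"dp":[0,0.005,0],"delta_rot":[0,0,0],"fingers":-1},{"dp":[0,0.005,0],"delta_rot":[0,0,0],"fingers":-1}]'|grep -E "pos|force:"
python3 -m crank '[{"dp":[0,0.005,0],"delta_rot":[0,0,0],"fingers":-1},{"dp":[0,0.005,0],"delta_rot":[0,0,0],"fingers":-1}]'|grep -E "pos|force:"
```

```text
tcp_pos: [0.4759, -0.0711, 0.2599]
force: [-0.5, -0.2, -2.3]
gripper_force: 58.6
tcp_pos: [0.4812, -0.0703, 0.26]
force: [0.1, -0.2, -1.0]
gripper_force: 58.6
tcp_pos: [0.4861, -0.0695, 0.2599]
force: [-0.2, 0.3, -2.5]
gripper_force: 58.6
```

```bash
python3 -m crank '[{"dp":[0,0.01,0],"delta_rot":[0,0,0],"fingers":-1},{"dp":[0,0.01,0],"delta_rot":[0,0,0],"fingers":-1},{"dp":[0,0.01,0],"delta_rot":[0,0,0],"fingers":-1},{"dp":[0,0.01,0],"delta_rot":[0,0,0],"fingers":-1}]'|grep -E "pos|force:"
python3 -m crank '[{"dp":[0,0.01,0],"delta_rot":[0,0,0],"fingers":-1},{"dp":[0,0.01,0],"delta_rot":[0,0,0],"fingers":-1},{"dp":[0,0.006,0],"delta_rot":[0,0,0],"fingers":-1},{"dp":[0,0,0],"delta_rot":[0,0,0],"fingers":-1}]'|grep -E "pos|force:"
python3 - <<'E'
from h import *
im,d=manip.snapshot('wrist');a=im[:,:,::-1]
b,_=manip.snapshot('top');b=cv2.resize(b[130:230,220:320,::-1],(288,288),interpolation=3)
cv2.imwrite('pics/wr4.png',np.hstack([a[96:],b]))
E
```

```text
tcp_pos: [0.5063, -0.0664, 0.2599]
force: [-0.6, -0.2, -2.3]
gripper_force: 58.6
tcp_pos: [0.5193, -0.0644, 0.2599]
force: [0.4, -0.3, -1.5]
gripper_force: 58.7
```

View pics/wr4.png

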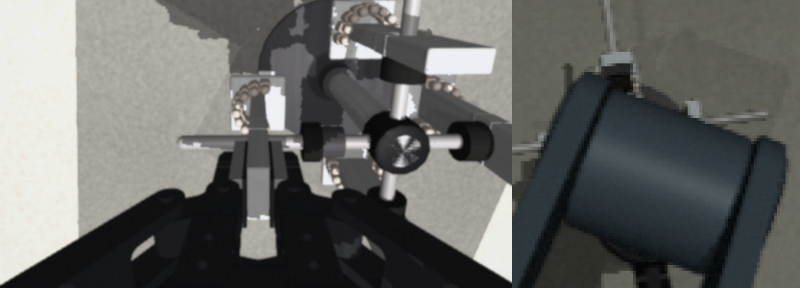

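The rod passes through the eye: it is visible on both sides of the strap, with the bumper ahead at u≈302. Next I'll approach the bumper slowly.

```bash
python3 -m crank '[{"dp":[0,0.005,0],"delta_rot":[0,0,0],"fingers":-1},{"dp":[0,0.005,0],"delta_rot":[0,0,0],"fingers":-1},{"dp":[0,0.005,0],"delta_rot":[0,0,0],"fingers":-1},{"dp":[0,0.003,0],"delta_rot":[0,0,0],"fingers":-1}]'|grep -E "pos|force:"
python3 -m crank '[{"dp":[0,0.003,0],"delta_rot":[0,0,0],"fingers":-1},{"dp":[0,0.002,0],"delta_rot":[0,0,0],"fingers":-1}]'|grep -E "pos|force:"
python3 -m crank '[{"dp":[0,0.002,0],"delta_rot":[0,0,0],"fingers":-1},{"dp":[0,0.002,0],"delta_rot":[0,0,0],"fingers":-1}]'|grep -E "pos|force:"
python3 -m crank '[{"dp":[0,0.002,0],"delta_rot":[0,0,0],"fingers":-1},{"dp":[0,0.002,0],"delta_rot":[0,0,0],"fingers":-1}]'|grep -E "pos|force:"
```

```text
tcp_pos: [0.5277, -0.0631, 0.26]
force: [-0.1, 0.2, -2.3]
gripper_force: 58.7
tcp_pos: [0.53, -0.0626, 0.2599]
force: [-0.2, -0.2, -2.1]
gripper_force: 58.7
tcp_pos: [0.5318, -0.0623, 0.2599]
force: [0.6, 0.2, -2.2]
gripper_force: 58.7
tcp_pos: [0.5338, -0.062, 0.2599]
force: [-0.3, 0.4, -1.8]
gripper_force: 58.7
```

```bash
python3 -m crank '[{"dp":[0,0.002,0],"delta_rot":[0,0,0],"fingers":-1}]'|grep -E "pos|force:"
python3 -m crank '[{"dp":[0,0.002,0],"delta_rot":[0,0,0],"fingers":-1}]'|grep -E "pos|force:"
python3 -m crank '[{"dp":[0,0.002,0],"delta_rot":[0,0,0],"fingers":-1}]'|grep -E "pos|force:"
python3 -m crank '[{"dp":[0,0.002,0],"delta_rot":[0,0,0],"fingers":-1}]'|grep -E "pos|force:"
```

```text
tcp_pos: [0.5348, -0.0618, 0.2599]
force: [0.3, -0.4, -2.0]
gripper_force: 58.7
tcp_pos: [0.5358, -0.0617, 0.2599]
force: [0.6, 0.2, -1.6]
gripper_force: 58.7
tcp_pos: [0.5368, -0.0615, 0.2599]
force: [0.8, 0.8, -1.8]
gripper_force: 58.7
tcp_pos: [0.5378, -0.0614, 0.2599]
force: [-0.5, 1.1, -1.1]
gripper_force: 58.7
```

```bash
python3 -m crank '[{"dp":[0,0.002,0],"delta_rot":[0,0,0],"fingers":-1}]'|grep -E "pos|force:"
python3 -m crank '[{"dp":[0,0.002,0],"delta_rot":[0,0,0],"fingers":-1}]'|grep -E "pos|force:"
python3 -m crank '[{"dp":[0,0.001,0],"delta_rot":[0,0,0],"fingers":-1}]'|grep -E "pos|force:"
```

```text
tcp_pos: [0.5384, -0.0612, 0.2598]
force: [-1.6, -1.5, -1.1]
gripper_force: 58.8
tcp_pos: [0.5389, -0.0611, 0.2597]
force: [-3.2, -0.5, -0.9]
gripper_force: 58.8
tcp_pos: [0.5391, -0.061, 0.2597]
force: [-2.9, -2.2, -0.2]
gripper_force: 58.8
```

```bash
python3 -m crank '[{"dp":[0,0.0015,0],"delta_rot":[0,0,0],"fingers":-1}]'|grep -E "pos|force:"
python3 -m crank '[{"dp":[0,0.0015,0],"delta_rot":[0,0,0],"fingers":-1}]'|grep -E "pos|force:"
python3 -m crank '[{"dp":[0,0.001,0],"delta_rot":[0,0,0],"fingers":-1}]'|grep -E "pos|force:"
```

```text
tcp_pos: [0.5395, -0.0609, 0.2596]
force: [-5.9, -2.0, -1.0]
gripper_force: 58.9
tcp_pos: [0.5399, -0.0608, 0.2595]
force: [-6.3, -2.8, 0.2]
gripper_force: 59.0
tcp_pos: [0.5401, -0.0607, 0.2594]
force: [-6.3, -2.6, 0.7]
gripper_force: 59.0
```

```bash
python3 -m crank '[{"dp":[0,0.0015,0],"delta_rot":[0,0,0],"fingers":-1}]'|grep -E "pos|force:"
python3 -m crank '[{"dp":[0,0.001,0],"delta_rot":[0,0,0],"fingers":-1}]'|grep -E "pos|force:"
python3 -m crank '[{"dp":[0,0,0],"delta_rot":[0,0,0],"fingers":-1}]'|grep -E "pos|force:"
```

```text
tcp_pos: [0.5404, -0.0606, 0.2593]
force: [-7.6, -1.9, 1.2]
gripper_force: 59.1
tcp_pos: [0.5406, -0.0606, 0.2593]
force: [-8.3, -2.2, 1.5]
gripper_force: 59.1
tcp_pos: [0.5405, -0.0606, 0.2593]
force: [-7.8, -3.0, 0.9]
gripper_force: 59.1
```

```bash
python3 -m crank '[{"dp":[0,0.0008,0],"delta_rot":[0,0,0],"fingers":-1},{"dp":[0,0,0],"delta_rot":[0,0,0],"fingers":-1}]'|grep -E "pos|force:"
python3 -m crank '[{"dp":[0,0,0],"delta_rot":[0,0,0],"fingers":-1},{"dp":[0,0,0],"delta_rot":[0,0,0],"fingers":-1},{"dp":[0,0,0],"delta_rot":[0,0,0],"fingers":-1}]'|grep -E "pos|force|rot"
```

```text
tcp_pos: [0.5407, -0.0606, 0.2593]
force: [-8.6, -3.0, 1.4]
gripper_force: 59.2
tcp_pos: [0.5406, -0.0605, 0.2592]
tool_rot: [0.65, 0.76, -0.003, -0.003]
force: [-9.1, -2.8, 1.1]
gripper_force: 59.2
```

```bash
python3 -m crank '[{"dp":[0,-0.003,0],"delta_rot":[0,0,0],"fingers":-1},{"dp":[0,-0.003,0],"delta_rot":[0,0,0],"fingers":-1},{"dp":[0,-0.003,0],"delta_rot":[0,0,0],"fingers":-1},{"dp":[0,0,0],"delta_rot":[0,0,0],"fingers":-1}]'|grep -E "pos|force:|rot"
python3 -m crank '[{"dp":[0,0,0.0015],"delta_rot":[0,0,0],"fingers":-1},{"dp":[0,0,0.0015],"delta_rot":[0,0,0],"fingers":-1},{"dp":[0,0,0],"delta_rot":[0,0,0],"fingers":-1}]'|grep -E "pos|force:"
```

```text
tcp_pos: [0.5388, -0.0609, 0.2596]
tool_rot: [0.65, 0.76, -0.0, -0.001]
force: [-2.8, -0.4, -3.4]
gripper_force: 58.6
tcp_pos: [0.5391, -0.061, 0.2584]
force: [-4.5, -0.6, -0.9]
gripper_force: 58.9
```

```bash
python3 -m crank '[{"dp":[0,0,0.001],"delta_rot":[0,0,0],"fingers":-1},{"dp":[0,0,0],"delta_rot":[0,0,0],"fingers":-1}]'|grep -E "pos|force:"
```

```text
tcp_pos: [0.5391, -0.061, 0.2579]
force: [-4.7, -1.0, -0.3]
gripper_force: 59.0
```

```bash
python3 -m crank '[{"dp":[0,-0.003,0],"delta_rot":[0,0,0],"fingers":-1},{"dp":[0,-0.002,0],"delta_rot":[0,0,0],"fingers":-1},{"dp":[0,0,0],"delta_rot":[0,0,0],"fingers":-1}]'|grep -E "pos|force:|rot"
python3 -m crank '[{"dp":[0,0,0.001],"delta_rot":[0,0,0],"fingers":-1},{"dp":[0,0,0],"delta_rot":[0,0,0],"fingers":-1}]'|grep -E "pos|force:"
```

```text
tcp_pos: [0.538, -0.0617, 0.2582]
tool_rot: [0.65, 0.76, 0.001, 0.001]
force: [-0.6, 0.2, -2.3]
gripper_force: 58.8
tcp_pos: [0.5378, -0.0618, 0.2577]
force: [0.6, 0.2, -1.8]
gripper_force: 58.8
```

```bash
python3 -m crank '[{"dp":[0,0,0.0014],"delta_rot":[0,0,0],"fingers":-1},{"dp":[0,0,0],"delta_rot":[0,0,0],"fingers":-1}]'|grep -E "pos|force:"
python3 -m crank '[{"dp":[0,0,0],"delta_rot":[0,0,0],"fingers":-0.7},{"dp":[0,0,0],"delta_rot":[0,0,0],"fingers":-0.6},{"dp":[0,0,0],"delta_rot":[0,0,0],"fingers":-0.5},{"dp":[0,0,0],"delta_rot":[0,0,0],"fingers":-0.4},{"dp":[0,0,0],"delta_rot":[0,0,0],"fingers":-0.35},{"dp":[0,0,0],"delta_rot":[0,0,0],"fingers":-0.35}]' 20
python3 - <<'E'
from h import *
im,d=manip.snapshot('wrist');cv2.imwrite('pics/wr5.png',im[:,:,::-1])
E
```

```text
tcp_pos: [0.5378, -0.0618, 0.2573]
force: [-1.0, 1.2, 0.1]
gripper_force: 59.2
t: 16.92
tcp_pos: [0.5369, -0.0615, 0.2567]
tool_rot: [0.65, 0.76, -0.0, 0.0]
force: [-0.1, -0.4, 0.1]
finger_gap: 0.327
gripper_force: 0.0
```

View pics/wr5.png

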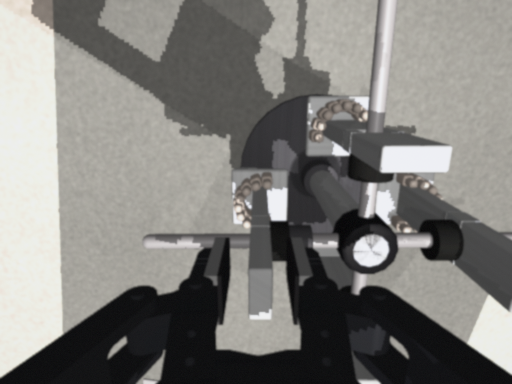

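The carrier hangs on the rod, with finger gaps on both sides (columns 230–248 and 272–287). Now I'll retreat straight up.

```bash
python3 -m crank '[{"dp":[0,0,-0.01],"delta_rot":[0,0,0],"fingers":-0.35},{"dp":[0,0,-0.02],"delta_rot":[0,0,0],"fingers":-0.35},{"dp":[0,0,-0.04],"delta_rot":[0,0,0],"fingers":-0.35},{"dp":[0,0,-0.05],"delta_rot":[0,0,0],"fingers":-0.35},{"dp":[0,0,-0.05],"delta_rot":[0,0,0],"fingers":-0.35},{"dp":[0,0,-0.05],"delta_rot":[0,0,0],"fingers":-0.35},{"dp":[0,0,-0.03],"delta_rot":[0,0,0],"fingers":-0.35},{"dp":[0,0,0],"delta_rot":[0,0,0],"fingers":-0.35},{"dp":[0,0,0],"delta_rot":[0,0,0],"fingers":-0.35},{"dp":[0,0,0],"delta_rot":[0,0,0],"fingers":-0.35},{"dp":[0,0,0],"delta_rot":[0,0,0],"fingers":-0.35},{"dp":[0,0,0],"delta_rot":[0,0,0],"fingers":-0.35}]'
python3 - <<'E'
from h import *
im,d=manip.snapshot('wrist');b,_=manip.snapshot('scene');b=cv2.resize(b[160:260,200:275,::-1],(288,384),interpolation=3)
cv2.imwrite('pics/wr6.png',np.hstack([im[:,:,::-1],b]))
E
```

```text
t: 17.97
tcp_pos: [0.5363, -0.0614, 0.3804]
tool_rot: [0.65, 0.76, -0.001, -0.001]
force: [0.0, 0.5, -0.7]
finger_gap: 0.327
gripper_force: 0.0
```

View pics/wr6.png

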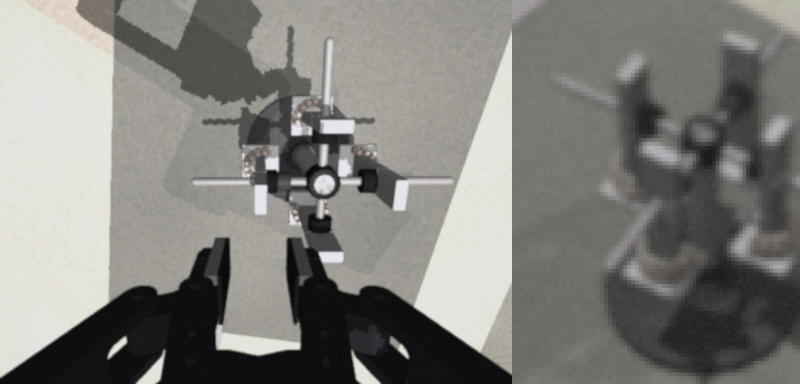

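The carrier hangs upright at the bumper on the front branch, with its tab at (261,195) in the wrist view. The branch is still level in the frame, so the tree is at its stop, and the gripper is well clear.

```bash
python3 -c "
from station import manip
print(manip.sign_off())"
```

```text
the job is handed in; nothing more can be done
None
```

I turned the tree to its stop and hung the carrier on the front branch, then pressed it into the bumper at about 9 N, released it and handed the job in at about 18 s; no verdict came back.

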